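# Size a plug rod in a sprung hole gauge

### The arm

A 6-joint arm with a two-finger parallel gripper is mounted at the origin on the work surface. World frame = base frame: x ahead of the robot, y to its left, z up, the work surface at z = 0. Lengths are in m, angles in rad, forces in N, time in s.
With the tool pointing down it reaches from about 0.225 to 0.875 m from the base axis. Payload 3.4 kg.
Tool frame: the origin (TCP) lies midway between the tips of the shut fingers; the grasp point (between the pads) lies 19 mm behind it; z points along the fingers, y is the direction in which the jaws open and shut (so a half turn about z gives the same grasp; the last joint's range is limited). The gripper opens to 85 mm and grips with 20 to 120 N. Pads are 22 mm wide; open, the fingers measure 114 mm over their backs; the gripper's body (76 mm by 85 mm) begins 54 mm behind the grasp point. The pads swing forward as they close: fully open they stand 13 mm farther back than shut.
Start: joints at [-1.466, 0.276, 1.505, -0, 1.361, -0.121], TCP at [0.129, -0.56, 0.231] pointing down, gripper open.
Joint ranges: [-2.89, 2.89], [-0.75, 2.08], [0.22, 2.7], [-1.18, 4.32], [0.11, 2.71], [-2.7, 2.7]. Speed limits (rad/s): [2.57, 2.57, 3.14, 3.14, 3.14, 3.14].

### API

Orientations are given as a 3x3 rotation matrix whose columns are the frame's x, y, z axes.
In Python, from cell import monitor, optics, manip gives the robot as it stands.
- The arm moves only by the tool step_arm, never from a script. Its argument "deltas" is a list that holds one entry, the list of rows, each a list of 6 numbers: the shift along the world's x, y, z in m, then the turn, a rotation vector about the world's x, y, z in rad. A call has 1 to 10 rows; each row shifts and turns the commanded pose from where the row before left it; what a row does not reach is not made up. A row lasts 1/10 s, in which the tool goes at most 50 mm and 8.59 degrees, less where a joint would pass 70% of its speed; a pose out of reach is approached as far as the arm can. A call is refused whole if a number of a shift passes 0.05 or a number of a turn 0.15, either way. A call with a gripper value outside its range is refused whole. "jaw" is the opening, from -1 (shut) to 1 (fully open), set as the call begins (left out, the last holds). The fingers move at their own pace and stop on an object; the grip force is fixed at half the most. Time passes only in rows, so rows that do not move let the fingers close. It gives the time, the measured TCP pose, the force and the opening at its end, in the units of the state.
- monitor.observe(): the state, without advancing time (a new reading comes with each control period).
- optics.read_camera(name): name is "scene" or "top"; returns a dict with "color" (480x640x3 uint8, red, green, blue), "fovy" (degrees; the focal length in pixels is half the picture's height over the tangent of half this angle, whatever the lens; pixels are square), "cx", "cy" (the principal point, pixels), "position" and "orientation" of the camera in the world. Camera axes: x right, y down, z forward; pixel columns grow to the right and rows downward; lengths in m; the calibration is good to about 2 mm. A picture is of the moment at which its call begins. There is no depth.
- manip.job_done(): hands the job in, once; it reports no verdict.
The state is a dict: "time": time; "q": joint angles; "dq": joint speeds; "effort": joint torques, N m; "tcp_pos": TCP position; "tool_rot": TCP orientation; "force": force on the tool from outside, world axes, zero at the start; "torque": the same for the moment, N m; "finger_gap": finger opening in m.
Only numpy, scipy, OpenCV 4.12 (cv2) and the standard library are available. Lean on these libraries where they do the work, as an engineer would, in place of code of your own. Each camera call takes 0.05 s, during which the arm holds its last target. There are 200 camera calls.

### The job

Find the size of the plug rod that waits in the single stand: offer it upright to the holes of the sprung gauge plate until you know the tightest hole that it passes cleanly, and make sure by pressing it gently on the next tighter hole until the plate gives a little and the rod is refused for a moment. Never push the plate down to its stops. Leave the rod let go in the tightest hole that it passes, upright with its collar down on the plate, and leave the two rods in the rack and everything else where it is.

Things in the scene. Friction and masses are not known exactly. Their poses are not given: they have to be found in the camera images.
- gauge: fixed dark steel frame of the hole gauge: base 85 x 240 x 8 mm with four posts at its ends, up to 90 mm high, that carry the plate on springs. Origin: centre of the underside; x across the plate, y along the row of holes
- gauge_plate (a joint): how far the steel plate is pushed down on its springs, in m: 0 up (free), 0.012 on its stops. It starts to give at about 2.5 N, then 1.5 N per mm (about 20 N at the stops); let go, it springs back up. The plate is 60 mm (x) x 184 mm (y) x 12 mm thick, top 85 mm above the table when up, with four through holes 42 mm apart in a row along y, open below down to the base
- hole1 (a point): centre of the mouth of hole 1 of the plate, in the top face; hole 12.5 mm across with a 1 mm chamfer (the tightest; too tight for all three rods)
- hole2 (a point): centre of the mouth of hole 2 of the plate, in the top face; hole 15.5 mm across with a 1 mm chamfer
- hole3 (a point): centre of the mouth of hole 3 of the plate, in the top face; hole 18.5 mm across with a 1 mm chamfer
- hole4 (a point): centre of the mouth of hole 4 of the plate, in the top face; hole 21.5 mm across with a 1 mm chamfer (the widest)
- stand: the single stand: fixed grey plastic block 52 x 52 x 60 mm with one hole in its top, 26 mm across and 56 mm deep, in which the rod to be sized stands, collar on the block. Origin: centre of the underside
- rack: the rack: fixed grey plastic block 120 (x) x 52 x 60 mm with two such holes, 64 mm apart along x, holding the two other rods. Origin: centre of the underside
- rod_a: plain aluminium plug rod, one of three with the same handle; it starts upright, in the single stand or in the rack. From the bottom up: round shank 50 mm long, collar disc 34 mm across and 6 mm thick, grip cylinder 22 mm across and 44 mm high (100 mm in all, 0.08 to 0.15 kg). The three shanks differ: 14.5, 17.5 and 20.5 mm across; which rod has which is not recorded. The foot has a 1 mm chamfer. Origin: centre of the foot of the shank; z up the rod to the grip
- rod_b: plain aluminium plug rod, one of three with the same handle; it starts upright, in the single stand or in the rack. From the bottom up: round shank 50 mm long, collar disc 34 mm across and 6 mm thick, grip cylinder 22 mm across and 44 mm high (100 mm in all, 0.08 to 0.15 kg). The three shanks differ: 14.5, 17.5 and 20.5 mm across; which rod has which is not recorded. The foot has a 1 mm chamfer. Origin: centre of the foot of the shank; z up the rod to the grip
- rod_c: plain aluminium plug rod, one of three with the same handle; it starts upright, in the single stand or in the rack. From the bottom up: round shank 50 mm long, collar disc 34 mm across and 6 mm thick, grip cylinder 22 mm across and 44 mm high (100 mm in all, 0.08 to 0.15 kg). The three shanks differ: 14.5, 17.5 and 20.5 mm across; which rod has which is not recorded. The foot has a 1 mm chamfer. Origin: centre of the foot of the shank; z up the rod to the grip
- rod_a_collar (a point): centre of the underside of the collar of rod_a: 50.0, 50.1 or 50.2 mm above its foot on the 14.5, 17.5 and 20.5 mm shank (a difference too small to go by)
- rod_b_collar (a point): centre of the underside of the collar of rod_b: 50.0, 50.1 or 50.2 mm above its foot on the 14.5, 17.5 and 20.5 mm shank (a difference too small to go by)
- rod_c_collar (a point): centre of the underside of the collar of rod_c: 50.0, 50.1 or 50.2 mm above its foot on the 14.5, 17.5 and 20.5 mm shank (a difference too small to go by)
- beaker: bystander: loose glass beaker, 64 mm across, 75 mm high. Origin: centre of the underside
- reagent_jar: bystander: loose amber jar, 52 mm across, 65 mm high. Origin: centre of the underside
- spatula: bystander: loose steel lab spatula 165 mm long, 5 mm thick, lying on the table along its x
- dish: bystander: loose closed white dish, 88 mm across, 15 mm high. Origin: centre of the underside
- wash_bottle: bystander: loose white bottle, 66 mm across, 130 mm high. Origin: centre of the underside
Things that resemble listed ones, but are neither listed nor needed, are in the scene too. Leave any blue or yellow look-alike of the rod_c alone.

How it is judged:
By the outcome, as a careful person would: the job done as asked, in the order asked, and still so for the second after the job is handed in, with the robot touching nothing.
It also fails if it takes over 58 s, if anything falls off the work surface, if the arm or the gripper's body presses on something with over 40 N, if the wrist force passes 120 N, or if a joint passes its speed limit or range.

## Working session

There is one attempt and no reset: what is moved stays moved. The work goes in short steps, Python scripts to look and compute and a tool call to move; the robot and the scene stay as the last step left them, time stands still between calls to the robot, and variables do not carry over. Pictures are saved under pics/ and viewed, about 8 in all and at most 12, crops included, and the job is handed in when it is done.

Besides the shell and the picture viewer there is one more tool, called after "Call:" as name([rows], argument=value, ...), one row to a line, values as JSON. step_arm: Moves the arm, as the interface text tells. Its arguments: {"type":"object","properties":{"deltas":{"type":"array","items":{"type":"array","items":{"type":"array","items":{"type":"number"}}}},"jaw":{"type":"number"}},"required":["deltas"]}

```bash
ls; mkdir -p pics
python3 - <<'E'
from cell import monitor, optics
import cv2
s=monitor.observe(); print(s)
for n in("scene","top"):
    c=optics.read_camera(n); cv2.imwrite(f"pics/{n}0.png",c["color"][:,:,::-1])
    print(n,{k:v for k,v in c.items() if k!="color"})
E
```

```text
pics
{'time': 0.0, 'q': array([-1.46602050e+00,  2.76616045e-01,  1.50618535e+00, -7.89259001e-06,
        1.36070101e+00, -1.21022064e-01]), 'dq': array([-0.00044873, -0.0004732 , -0.00055749,  0.0012491 ,  0.00015664,
       -0.00064275]), 'effort': array([-6.64570052e-05, -4.16769147e+01, -2.45804232e+01,  1.25561223e-04,
        1.12075798e-02,  1.01689008e-05]), 'tcp_pos': array([ 0.12865459, -0.55985373,  0.23040691]), 'tool_rot': array([[ 9.74615435e-01,  2.23885484e-01, -2.07406087e-04],
       [ 2.23885469e-01, -9.74613612e-01,  1.89846639e-03],
       [ 2.22898270e-04, -1.89670985e-03, -9.99998176e-01]]), 'force': array([-0.7168049 ,  1.10109345,  0.01709544]), 'torque': array([ 0.02490441, -0.00524629, -0.02519129]), 'finger_gap': 0.08550869446627943}
scene {'fovy': 47.24638759733813, 'cx': 319.9502513338493, 'cy': 248.1815157980548, 'position': array([1.18816266, 0.42064083, 0.92017933]), 'orientation': array([[-0.45530343,  0.68649896, -0.56693735],
       [ 0.89029266,  0.34474059, -0.29754478],
       [-0.00881786, -0.64021332, -0.76814657]])}
top {'fovy': 46.32252019987726, 'cx': 319.5710050129798, 'cy': 251.9934761427767, 'position': array([0.38744581, 0.07689723, 1.15581613]), 'orientation': array([[-0.01321627, -0.98210385,  0.18787593],
       [-0.99980679,  0.01571363,  0.0118094 ],
       [-0.01455027, -0.18768355, -0.98212177]])}
```

View pics/top0.png

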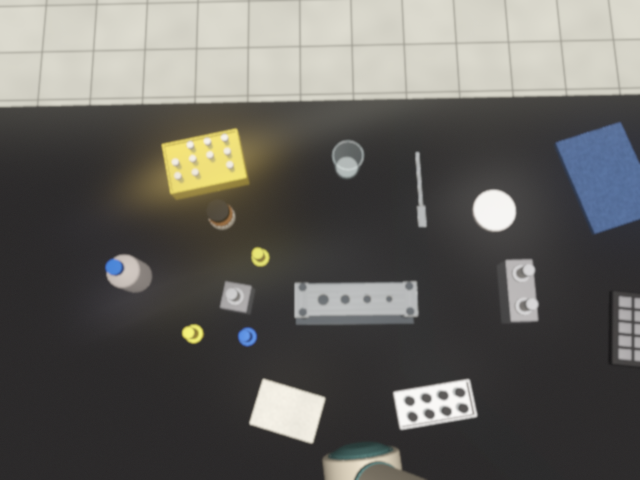

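View pics/scene0.png

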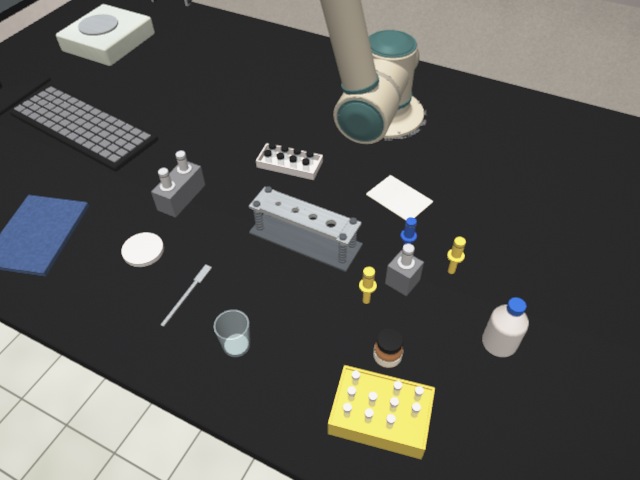

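The top view shows the stand with its rod at (235,296). The gauge holes run from hole 4 at (323,299) to hole 1 at (389,299). Look-alikes stand near the stand at (247,337), (260,257) and (193,334). The scene view agrees: stand at (405,270), plate at (304,215).

```bash
cat > h.py <<'E'
import numpy as np, cv2
from cell import monitor, optics
def f(c): return 240/np.tan(np.radians(c["fovy"])/2)
def ray(c,u,v):
    d=c["orientation"]@np.array([(u-c["cx"])/f(c),(v-c["cy"])/f(c),1.]); return d
def onz(c,u,v,z):
    d=ray(c,u,v); p=c["position"]; return p+d*(z-p[2])/d[2]
def proj(c,P):
    x=c["orientation"].T@(np.asarray(P,float)-c["position"]); return np.array([c["cx"],c["cy"]])+f(c)*x[:2]/x[2]
def two(a,ua,b,ub):
    A=[];y=[]
    for c,u in((a,ua),(b,ub)):
        d=ray(c,*u); d/=np.linalg.norm(d); M=np.eye(3)-np.outer(d,d); A.append(M); y.append(M@c["position"])
    return np.linalg.lstsq(np.vstack(A),np.hstack(y),rcond=None)[0]
def blobs(m,amin,amax):
    n,l,s,ce=cv2.connectedComponentsWithStats(m.astype(np.uint8)*255); 
    return [(ce[i].round(2),s[i].tolist()) for i in range(1,n) if amin<s[i,4]<amax]
E
python3 - <<'E'
from h import *
t=optics.read_camera("top"); s=optics.read_camera("scene")
g=t["color"].astype(int); v=g.max(2)
print("holes"); 
roi=np.zeros(v.shape,bool); roi[285:314,305:402]=1
for ce,st in blobs(roi&(v<110),5,300): print(ce,st,onz(t,*ce,.085).round(4))
print("plate/pale blobs")
for ce,st in blobs((v>75)&(g.max(2)-g.min(2)<25)&(np.arange(480)[:,None]>240),150,6000): print(ce,st)
hs=cv2.cvtColor(t["color"],cv2.COLOR_RGB2HSV)
for nm,lo,hi in(("yel",20,40),("blu",105,130)):
    for ce,st in blobs((hs[...,0]>lo)&(hs[...,0]<hi)&(hs[...,1]>120)&(hs[...,2]>70),40,500): print(nm,ce,st,onz(t,*ce,.06).round(3))
a=cv2.resize(t["color"][225:360,160:420],None,fx=3,fy=3,interpolation=cv2.INTER_CUBIC)
b=cv2.resize(s["color"][180:310,240:480],None,fx=3.25,fy=3.25,interpolation=cv2.INTER_CUBIC)[:190*2]
im=np.zeros((600,780,3),np.uint8)
im[:300]=a[50:350,:780]; b=cv2.resize(s["color"][180:300,240:480],(600,300),interpolation=cv2.INTER_CUBIC); im[300:,:600]=b
cv2.imwrite("pics/c1.png",im[:,:,::-1])
E
```

```text
holes
plate/pale blobs
[131.44 274.6 ] [106, 254, 47, 40, 1195]
[520.71 289.66] [499, 258, 41, 65, 2007]
[236.48 296.58] [219, 280, 36, 34, 944]
[355.68 302.48] [293, 280, 126, 45, 5340]
[628.04 328.43] [617, 295, 23, 68, 1488]
[287.07 410.55] [248, 378, 78, 67, 3466]
[434.51 403.87] [392, 378, 86, 53, 3341]
[376.18 468.31] [322, 447, 103, 33, 1133]
yel [259.45 256.33] [251, 247, 19, 20, 281] [0.59 0.21 0.06]
yel [192.63 333.29] [182, 324, 22, 20, 343] [0.44  0.339 0.06 ]
blu [113.24 266.5 ] [105, 259, 18, 16, 215] [0.574 0.501 0.06 ]
blu [247.04 336.25] [238, 327, 19, 20, 297] [0.433 0.233 0.06 ]
```

View pics/c1.png

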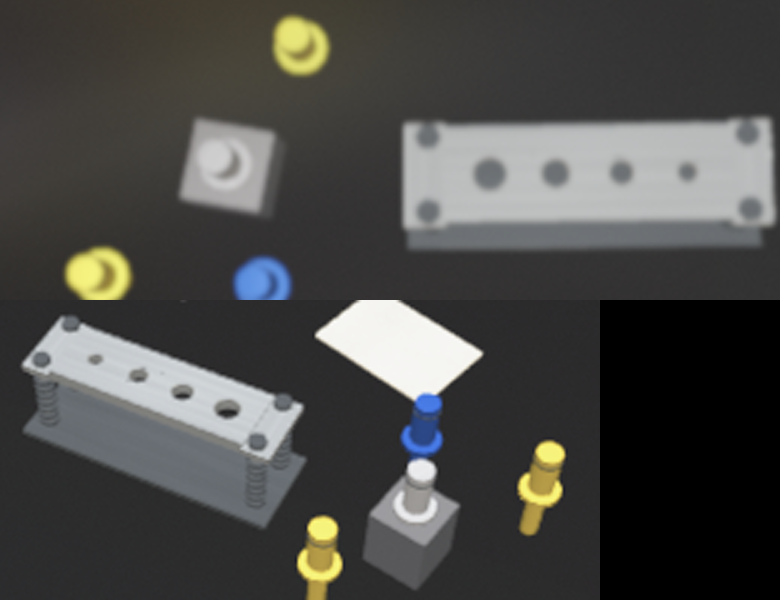

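The crop shows four plate holes at top px of about (323,299), (345,299), (367,299) and (389,299). The rod's grip top is at (232,294) and its collar at (235,296). The look-alikes stand 65–80 mm from the stand.

```bash
cat > holes.py <<'E'
from h import *
def holes(t,s,z=.085):
    out=[]
    for c,rs in((t,[(323,299),(345,299),(367,299),(389,298.7)]),(s,[(331.2,223.2),(312.5,216.5),(295.2,210),(278.5,203.5)])):
        L=[]
        for (u,v),r in zip(rs,(8,7,6,5)):
            g=cv2.cvtColor(c["color"],cv2.COLOR_RGB2GRAY).astype(float); iu,iv=round(u),round(v); r+=2
            p=g[iv-r:iv+r+1,iu-r:iu+r+1]; w=np.clip(np.percentile(p,80)-12-p,0,None)
            yy,xx=np.mgrid[iv-r:iv+r+1,iu-r:iu+r+1]; L.append((np.sum(w*xx)/w.sum(),np.sum(w*yy)/w.sum()))
        out.append(np.array(L))
    return out
E
python3 - <<'E'
from holes import *
t=optics.read_camera("top"); s=optics.read_camera("scene")
H=holes(t,s)
for c,L in zip((t,s),H):
    P=np.array([onz(c,*p,.085) for p in L]); print(P[:,:2].round(4).tolist(), np.linalg.norm(np.diff(P,axis=0),axis=1).round(4), np.degrees(np.arctan2(*(P[0]-P[3])[:2])).round(2))
for z in(.0845,): print([two(t,H[0][i],s,H[1][i]).round(4).tolist() for i in range(4)])
# rod: grip top and stand
for c,n,box in((t,"top",(218,278,258,316)),(s,"scene",(380,238,428,296))):
    x0,y0,x1,y1=box; g=cv2.cvtColor(c["color"],cv2.COLOR_RGB2GRAY)[y0:y1,x0:x1]
    for th in(120,150,170,190,205,220):
        for ce,st in blobs(g>th,15,1500): print(n,th,(ce+[x0,y0]).round(1),st, onz(c,*(ce+[x0,y0]),.11)[:2].round(4))
    m=(g>75).astype(np.uint8); k=max(cv2.findContours(m,0,2)[0],key=cv2.contourArea); r=cv2.minAreaRect(k); print("rect",(np.array(r[0])+[x0,y0]),r[1:],onz(c,*(np.array(r[0])+[x0,y0]),.06)[:2])
im=np.vstack([cv2.resize(t["color"][275:320,212:272],(600,450),interpolation=cv2.INTER_CUBIC)]); cv2.imwrite("pics/c2.png",im[:,:,::-1])
E
```

```text
[[0.5003, 0.0849], [0.5002, 0.0429], [0.5002, 0.0009], [0.4998, -0.0411]] [0.042 0.042 0.042] 0.23
[[0.5012, 0.0873], [0.5025, 0.0443], [0.5023, 0.0023], [0.5015, -0.0398]] [0.043  0.0421 0.0421] -0.14
[[0.5001, 0.0858, 0.0833], [0.5004, 0.0429, 0.0823], [0.5003, 0.0009, 0.0826], [0.4999, -0.0411, 0.083]]
top 120 [235.4 296.5] [2, 4, 31, 30, 729] [0.5051 0.2482]
top 150 [235.4 296.6] [3, 5, 29, 28, 609] [0.5049 0.2483]
top 170 [235.7 297.7] [7, 9, 22, 23, 363] [0.5028 0.2477]
top 190 [233.8 295.7] [8, 11, 18, 16, 157] [0.5066 0.2514]
top 205 [231.4 295.1] [11, 15, 6, 5, 16] [0.5079 0.2558]
rect [236.67307663 296.63461494] ((31.770814895629883, 30.005767822265625), 11.309932708740234) [0.5104531  0.25400324]
scene 120 [405.9 261.4] [8, 5, 35, 35, 625] [0.5465 0.266 ]
scene 150 [408.1 248.1] [23, 6, 11, 10, 86] [0.5142 0.2579]
scene 150 [405.4 264.4] [9, 14, 34, 25, 404] [0.5535 0.2677]
scene 170 [408.1 247.8] [23, 6, 11, 9, 81] [0.5135 0.2576]
scene 170 [405.2 263.5] [17, 18, 18, 13, 106] [0.5518 0.2666]
scene 190 [408.1 247.7] [23, 6, 11, 9, 74] [0.5132 0.2576]
scene 190 [405.4 263.8] [18, 19, 17, 12, 86] [0.5521 0.2673]
scene 205 [408.2 247.7] [24, 6, 10, 8, 63] [0.513  0.2577]
scene 205 [405.1 264. ] [18, 19, 17, 12, 72] [0.5529 0.2669]
scene 220 [408.1 247.7] [24, 6, 9, 8, 57] [0.5131 0.2575]
scene 220 [405.2 263.8] [18, 19, 16, 11, 53] [0.5524 0.2669]
rect [405.59556389 268.81228447] ((33.584716796875, 46.88641357421875), 38.290164947509766) [0.52460696 0.26279384]
```

View pics/c2.png

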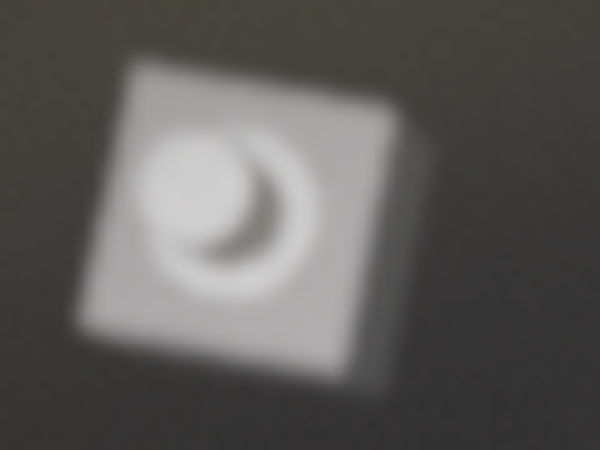

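Run:
```python
from h import *
t=optics.read_camera("top"); s=optics.read_camera("scene")
print(onz(t,230.75,293.35,.11),onz(t,234.75,296.15,.066),onz(s,408.1,247.7,.11), two(t,(230.75,293.35),s,(408.1,247.7)))
```

```text
[0.51118725 0.25714844 0.11      ] [0.51078479 0.25681115 0.066     ] [0.51317506 0.25752164 0.11      ] [0.51148129 0.25730299 0.108071  ]
```

Call:
step_arm([
  [[0.02, 0.045, 0, 0, 0, -0.025], [0.02, 0.045, 0, 0, 0, -0.025], [0.02, 0.045, 0, 0, 0, -0.025], [0.02, 0.045, 0, 0, 0, -0.025], [0.02, 0.045, 0, 0, 0, -0.025], [0.02, 0.045, 0, 0, 0, -0.025], [0.02, 0.045, 0, 0, 0, -0.025], [0.02, 0.045, 0, 0, 0, -0.025], [0.02, 0.045, 0, 0, 0, -0.026], [0.02, 0.045, 0, 0, 0, 0]],
], jaw=0.6)

```text
time: 1.4
tcp_pos: [0.3291, -0.1087, 0.2318]
tool_rot: [[1.0, -0.001, 0.002], [-0.001, -1.0, -0.001], [0.002, 0.001, -1.0]]
force: [0.7, -1.4, -0.3]
finger_gap: 0.0684
```

Call:
step_arm([
  [[0.02, 0.04, -0.003, 0, 0, 0], [0.02, 0.04, -0.003, 0, 0, 0], [0.02, 0.04, -0.003, 0, 0, 0], [0.02, 0.04, -0.003, 0, 0, 0], [0.02, 0.04, -0.003, 0, 0, 0], [0.02, 0.04, -0.003, 0, 0, 0], [0.02, 0.04, -0.003, 0, 0, 0], [0.02, 0.04, -0.003, 0, 0, 0], [0.018, 0.036, -0.003, 0, 0, 0], [0.005, 0.01, 0, 0, 0, 0]],
])

```text
time: 2.4
tcp_pos: [0.5132, 0.2591, 0.2035]
tool_rot: [[1.0, 0.003, 0.001], [0.003, -1.0, 0.001], [0.001, -0.001, -1.0]]
force: [-0.0, -0.1, -0.5]
finger_gap: 0.0685
```

Call:
step_arm([
  [[0, 0, -0.03, 0, 0, 0], [0, 0, -0.03, 0, 0, 0], [0, 0, -0.02, 0, 0, 0], [0, 0, -0.01, 0, 0, 0], [0, 0, 0, 0, 0, 0]],
])

```text
time: 2.9
tcp_pos: [0.5108, 0.2548, 0.1132]
tool_rot: [[1.0, -0.001, -0.003], [-0.001, -1.0, -0.001], [-0.003, 0.001, -1.0]]
force: [0.2, 0.4, 0.2]
finger_gap: 0.068
```

Call:
step_arm([
  [[0, 0.001, -0.02, 0, 0, 0], [0, 0, -0.015, 0, 0, 0], [0, 0, -0.005, 0, 0, 0], [0, 0, 0, 0, 0, 0]],
])

```text
time: 3.3
tcp_pos: [0.512, 0.2564, 0.0748]
tool_rot: [[1.0, -0.0, 0.0], [-0.0, -1.0, -0.0], [0.0, 0.0, -1.0]]
force: [-0.1, -0.1, -0.0]
finger_gap: 0.0681
```

Call:
step_arm([
  [[0, 0, 0, 0, 0, 0], [0, 0, 0, 0, 0, 0], [0, 0, 0, 0, 0, 0], [0, 0, 0, 0, 0, 0], [0, 0, 0, 0, 0, 0], [0, 0, 0, 0, 0, 0]],
], jaw=-1)

```text
time: 3.9
tcp_pos: [0.5123, 0.2568, 0.0753]
tool_rot: [[1.0, -0.0, 0.002], [-0.0, -1.0, 0.001], [0.002, -0.001, -1.0]]
force: [-0.6, 0.4, 5.0]
finger_gap: 0.0206
```

Run:
```python
from h import *
for i in range(4):
    s=optics.read_camera("scene"); o=monitor.observe(); print(o["tcp_pos"].round(4),o["force"].round(2),o["finger_gap"])
t=optics.read_camera("top")
a=cv2.resize(s["color"][190:310,330:470],(560,480)); cv2.imwrite("pics/c3.png",a[:,:,::-1])
```

```text
[0.5123 0.2568 0.0753] [-0.6   0.29  5.61] 0.020522217601967787
[0.5123 0.2568 0.0753] [-0.5  -0.85  6.01] 0.02055315758051698
[0.5123 0.2568 0.0753] [-1.12 -0.13  5.22] 0.020512620244627414
[0.5123 0.2569 0.0753] [0.11 0.72 4.75] 0.020279454910865316
```

View pics/c3.png

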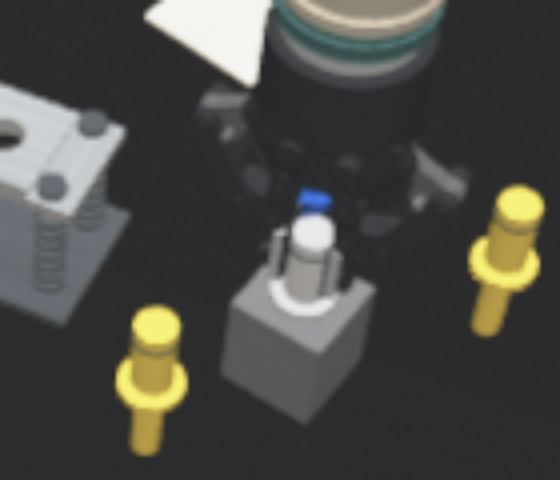

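The rod is gripped between the pads in the stand at crop px (313,250), gap 20.5 mm. I'll lift it next.

Call:
step_arm([
  [[0, 0, 0.005, 0, 0, 0], [0, 0, 0.01, 0, 0, 0], [0, 0, 0.02, 0, 0, 0], [0, 0, 0.02, 0, 0, 0], [0, 0, 0.02, 0, 0, 0], [0, 0, 0.015, 0, 0, 0], [0, 0, 0.01, 0, 0, 0], [0, 0, 0, 0, 0, 0]],
])

```text
time: 4.95
tcp_pos: [0.5126, 0.2569, 0.176]
tool_rot: [[1.0, -0.0, 0.003], [-0.0, -1.0, 0.001], [0.003, -0.001, -1.0]]
force: [-0.1, -0.1, -2.0]
finger_gap: 0.0204
```

Call:
step_arm([
  [[-0.001, -0.02, 0, 0, 0, 0], [-0.002, -0.03, 0, 0, 0, 0], [-0.002, -0.03, 0, 0, 0, 0], [-0.002, -0.03, 0, 0, 0, 0], [-0.002, -0.03, 0, 0, 0, 0], [-0.001, -0.02, 0, 0, 0, 0], [-0.001, -0.011, 0, 0, 0, 0], [0, 0, 0, 0, 0, 0], [0, 0, 0, 0, 0, 0]],
])

```text
time: 5.85
tcp_pos: [0.5006, 0.0861, 0.174]
tool_rot: [[1.0, -0.001, -0.001], [-0.001, -1.0, 0.001], [-0.001, -0.001, -1.0]]
force: [-0.3, 0.2, -0.7]
finger_gap: 0.0203
```

Run:
```python
from h import *
s=optics.read_camera("scene"); t=optics.read_camera("top"); o=monitor.observe(); print(o["tcp_pos"].round(4),o["force"].round(2),o["finger_gap"],o["tool_rot"].round(4))
cv2.imwrite("pics/c4s.png",s["color"][:,:,::-1])
u=proj(s,o["tcp_pos"]).astype(int); print(u)
a=cv2.resize(s["color"][u[1]-50:u[1]+50,u[0]-65:u[0]+65],(780,600),interpolation=cv2.INTER_CUBIC); cv2.imwrite("pics/c4.png",a[:,:,::-1])
```

```text
[0.5008 0.0865 0.1742] [-1.12  0.39 -0.73] 0.020933243695042854 [[ 1.e+00  7.e-04 -2.e-04]
 [ 7.e-04 -1.e+00  5.e-04]
 [-2.e-04 -5.e-04 -1.e+00]]
[331 191]
```

View pics/c4.png

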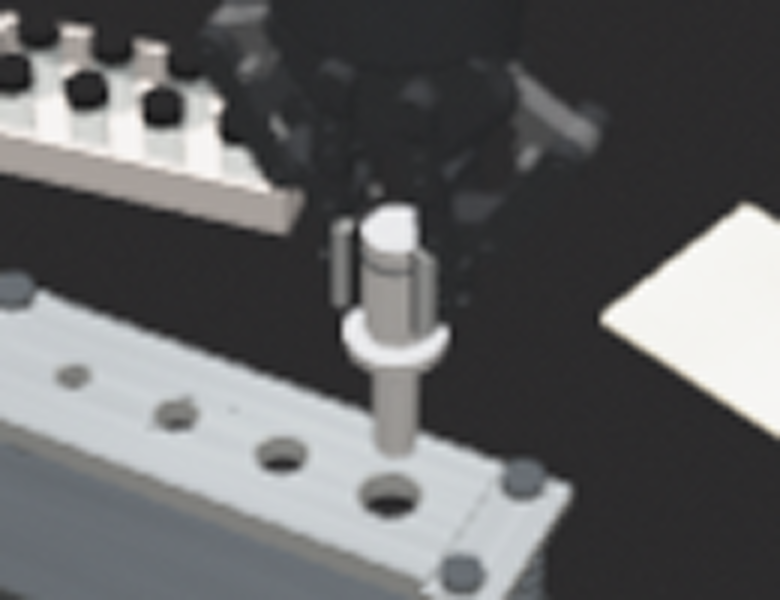

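The rod hangs upright over hole 4, crop px (394,330). Its shank is about 45 px wide against 107 px for the 34 mm collar, so roughly 14.3 mm, which suggests the 14.5 mm rod. I'll go to hole 2 first.

Call:
step_arm([
  [[0, -0.02, 0, 0, 0, 0], [0, -0.025, 0, 0, 0, 0], [0, -0.025, 0, 0, 0, 0], [0, -0.014, 0, 0, 0, 0], [0, 0, -0.009, 0, 0, 0], [0, 0, -0.008, 0, 0, 0], [0, 0, 0, 0, 0, 0], [0, 0, 0, 0, 0, 0]],
])

```text
time: 6.75
tcp_pos: [0.5003, 0.0026, 0.1567]
tool_rot: [[1.0, 0.001, -0.001], [0.001, -1.0, 0.001], [-0.001, -0.001, -1.0]]
force: [0.7, -0.6, -1.1]
finger_gap: 0.0205
```

Run:
```python
from h import *
s=optics.read_camera("scene"); t=optics.read_camera("top"); o=monitor.observe(); print(o["tcp_pos"].round(4),o["force"].round(2),o["tool_rot"].round(4)[:,2])
P=o["tcp_pos"]; foot=np.array([P[0],P[1],P[2]-.0653])
print("foot pred",foot.round(4), proj(s,foot), "collar",proj(s,foot+[0,0,.053]),"mouth2 scene",proj(s,[.5023,.0023,.085]))
u=proj(s,foot).astype(int); 
a=cv2.resize(s["color"][u[1]-35:u[1]+25,u[0]-30:u[0]+30],(480,480),interpolation=cv2.INTER_CUBIC)
v=proj(t,foot).astype(int); print("top",v,proj(t,foot))
b=cv2.resize(t["color"][v[1]-30:v[1]+30,v[0]-20:v[0]+20],(320,480),interpolation=cv2.INTER_CUBIC)
cv2.imwrite("pics/c5.png",np.hstack([a,b])[:,:,::-1]); print(u)
g=cv2.cvtColor(s["color"],cv2.COLOR_RGB2GRAY); print(g[u[1]-14:u[1]+12,u[0]-10:u[0]+11])
```

```text
[0.5008 0.0022 0.1573] [-0.05 -0.04 -1.37] [ 1.e-04  1.e-04 -1.e+00]
foot pred [0.5008 0.0022 0.092 ] [295.02287173 207.20293026] collar [293.87713066 188.9188846 ] mouth2 scene [294.85952578 209.9934584 ]
top [366 297] [366.24506473 297.87401234]
[295 207]
[[ 52  44  67 118 176 215 224 226 230 232 231 228 224 216 195 158 113  72
   43  44  43]
 [121 104  85  85 123 159 177 189 208 215 210 198 182 159 136 105  63  43
   43  43  43]
 [190 178 157 122  95 118 136 144 153 156 156 153 147 140 105  54  44  44
   43  43  43]
 [206 206 205 191 158 133 123 133 147 152 154 148 139 108  62  43  42  44
   43  42  43]
 [204 206 206 207 206 205 184 154 147 151 153 152 145 115  67  43  43  43
   42  44  43]
 [201 201 203 205 206 206 189 158 147 150 153 151 144 120  76  44  43  43
   44  43  44]
 [203 202 202 201 202 204 194 164 147 150 153 152 145 128 110  85  52  43
   43  43  43]
 [204 205 204 202 202 202 191 163 147 150 153 152 145 142 164 159 134 116
   84  52  43]
 [203 204 204 206 205 204 196 168 146 149 152 151 145 139 181 207 206 192
  160 123 106]
 [202 202 203 204 205 206 206 177 146 149
[... 772 characters left out ...]
8 207 207 199 176 141 115  93  77  87 105 159 200 210 211 211
  212 210 210]
 [206 207 207 208 210 196 186 176 146 118 119 129 144 185 205 206 208 210
  211 212 212]
 [206 206 206 207 208 209 210 211 210 195 196 206 205 205 204 204 205 206
  208 208 210]
 [206 207 207 206 207 207 208 209 210 211 210 209 209 208 206 205 205 204
  205 205 206]
 [205 206 206 206 208 207 207 207 208 209 209 210 211 211 210 209 208 206
  207 206 205]
 [204 205 206 206 207 207 208 208 208 208 208 209 209 210 210 211 210 210
  209 208 208]
 [191 195 202 205 205 206 207 207 208 208 208 208 208 208 208 209 210 210
  211 210 210]
 [149 164 180 194 202 204 205 207 207 207 208 209 208 209 209 208 208 208
  208 209 211]]
```

View pics/c5.png

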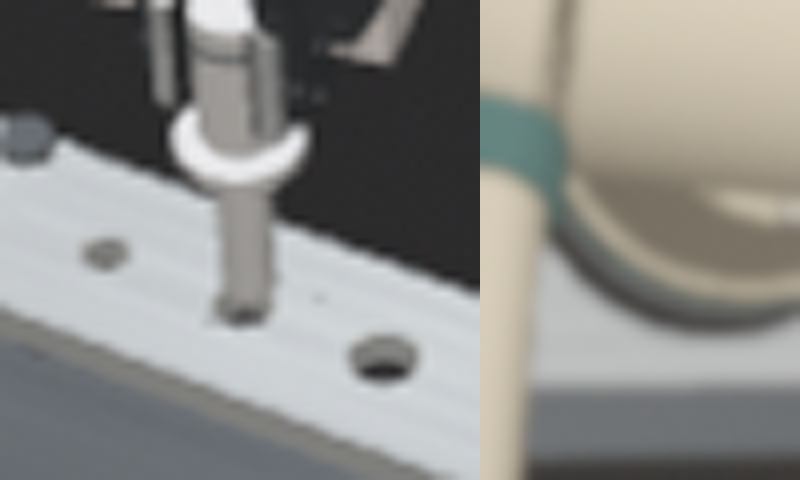

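The left crop shows the foot just above hole 2, about 0.6 px (1.3 mm) too far right. The shank is about 7 px ≈ 14.7 mm wide. The top view is blocked by the arm. The combined measurements call for a shift of (+1, −1) mm before lowering gently.

Call:
step_arm([
  [[0.001, -0.001, 0, 0, 0, 0], [0, 0, -0.004, 0, 0, 0], [0, 0, -0.003, 0, 0, 0], [0, 0, -0.001, 0, 0, 0], [0, 0, -0.001, 0, 0, 0], [0, 0, 0, 0, 0, 0]],
])

```text
time: 7.45
tcp_pos: [0.5016, 0.0005, 0.1481]
tool_rot: [[1.0, -0.0, -0.0], [-0.0, -1.0, -0.0], [-0.0, 0.0, -1.0]]
force: [0.6, -0.4, -1.0]
finger_gap: 0.0205
```

Call:
step_arm([
  [[0, 0, -0.001, 0, 0, 0], [0, 0, -0.001, 0, 0, 0], [0, 0, 0, 0, 0, 0]],
])

```text
time: 7.75
tcp_pos: [0.5017, 0.0005, 0.1462]
tool_rot: [[1.0, -0.0, -0.0], [-0.0, -1.0, -0.0], [-0.0, 0.0, -1.0]]
force: [-0.1, 0.7, -1.1]
finger_gap: 0.0206
```

Foot is about 4 mm below the plate top with no contact force, so I'll keep lowering.

Call:
step_arm([
  [[0, 0, -0.004, 0, 0, 0], [0, 0, -0.004, 0, 0, 0], [0, 0, -0.004, 0, 0, 0], [0, 0, 0, 0, 0, 0]],
])

```text
time: 8.15
tcp_pos: [0.5013, 0.0006, 0.1335]
tool_rot: [[1.0, -0.0, -0.001], [-0.0, -1.0, -0.0], [-0.001, 0.0, -1.0]]
force: [-0.3, 0.8, -0.7]
finger_gap: 0.0208
```

Call:
step_arm([
  [[0, 0, -0.005, 0, 0, 0], [0, 0, -0.005, 0, 0, 0], [0, 0, -0.005, 0, 0, 0], [0, 0, -0.005, 0, 0, 0], [0, 0, 0, 0, 0, 0]],
])

```text
time: 8.65
tcp_pos: [0.5013, 0.0005, 0.1135]
tool_rot: [[1.0, -0.0, -0.001], [-0.0, -1.0, -0.0], [-0.001, 0.0, -1.0]]
force: [-0.1, 0.1, -0.6]
finger_gap: 0.0207
```

It passes hole 2 cleanly, now 37 mm deep with no force. I'll withdraw it and offer it to hole 1.

Call:
step_arm([
  [[0, 0, 0.008, 0, 0, 0], [0, 0, 0.015, 0, 0, 0], [0, 0, 0.015, 0, 0, 0], [0, 0, 0.008, 0, 0, 0], [0, 0, 0.002, 0, 0, 0], [0, 0, 0, 0, 0, 0]],
])

```text
time: 9.25
tcp_pos: [0.5019, 0.0005, 0.1627]
tool_rot: [[1.0, -0.0, 0.001], [-0.0, -1.0, -0.0], [0.001, 0.0, -1.0]]
force: [-0.2, 0.5, -1.1]
finger_gap: 0.02
```

Call:
step_arm([
  [[0, -0.012, 0, 0, 0, 0], [0, -0.015, 0, 0, 0, 0], [0, -0.01, 0, 0, 0, 0], [0, -0.005, 0, 0, 0, 0], [0, 0, -0.005, 0, 0, 0], [0, 0, -0.003, 0, 0, 0], [0, 0, 0, 0, 0, 0]],
])

```text
time: 9.95
tcp_pos: [0.5011, -0.0411, 0.1535]
tool_rot: [[1.0, -0.0, -0.002], [-0.0, -1.0, 0.001], [-0.002, -0.001, -1.0]]
force: [-0.6, -0.5, -2.0]
finger_gap: 0.0204
```

Call:
step_arm([
  [[0, 0, -0.001, 0, 0, 0], [0, 0, -0.001, 0, 0, 0], [0, 0, 0, 0, 0, 0]],
])

```text
time: 10.25
tcp_pos: [0.5017, -0.0412, 0.1523]
tool_rot: [[1.0, 0.0, -0.0], [0.0, -1.0, -0.0], [-0.0, 0.0, -1.0]]
force: [-0.0, -0.6, -0.5]
finger_gap: 0.0207
```

Call:
step_arm([
  [[0, 0, -0.001, 0, 0, 0], [0, 0, -0.001, 0, 0, 0], [0, 0, 0, 0, 0, 0]],
])

```text
time: 10.55
tcp_pos: [0.5018, -0.0414, 0.1503]
tool_rot: [[1.0, -0.0, 0.0], [-0.0, -1.0, -0.0], [0.0, 0.0, -1.0]]
force: [-0.0, 0.3, -1.5]
finger_gap: 0.0208
```

Call:
step_arm([
  [[0, 0, -0.001, 0, 0, 0], [0, 0, 0, 0, 0, 0]],
])

```text
time: 10.75
tcp_pos: [0.5019, -0.0415, 0.1496]
tool_rot: [[1.0, -0.0, 0.0], [-0.0, -1.0, -0.0], [0.0, 0.0, -1.0]]
force: [-0.4, 0.2, 2.9]
finger_gap: 0.021
```

Call:
step_arm([
  [[0, 0, -0.001, 0, 0, 0], [0, 0, 0, 0, 0, 0]],
])

```text
time: 10.95
tcp_pos: [0.5019, -0.0414, 0.1487]
tool_rot: [[1.0, -0.0, 0.001], [-0.0, -1.0, -0.0], [0.001, 0.0, -1.0]]
force: [-0.4, -0.6, 4.4]
finger_gap: 0.0208
```

Call:
step_arm([
  [[0, 0, -0.001, 0, 0, 0], [0, 0, 0, 0, 0, 0]],
])

```text
time: 11.15
tcp_pos: [0.5019, -0.0414, 0.1476]
tool_rot: [[1.0, -0.0, 0.001], [-0.0, -1.0, -0.0], [0.001, 0.0, -1.0]]
force: [-1.4, 0.6, 5.1]
finger_gap: 0.0207
```

Contact is at the plate top, force is growing at about 1.5 N/mm, and the plate is down about 2 mm. I'll hold briefly, then withdraw.

Call:
step_arm([
  [[0, 0, -0.0005, 0, 0, 0], [0, 0, 0, 0, 0, 0], [0, 0, 0, 0, 0, 0], [0, 0, 0, 0, 0, 0], [0, 0, 0, 0, 0, 0], [0, 0, 0, 0, 0, 0], [0, 0, 0, 0, 0, 0], [0, 0, 0, 0, 0, 0]],
])

```text
time: 11.95
tcp_pos: [0.5019, -0.0414, 0.1473]
tool_rot: [[1.0, -0.0, 0.001], [-0.0, -1.0, -0.0], [0.001, 0.0, -1.0]]
force: [-1.3, -0.2, 5.5]
finger_gap: 0.0206
```

Run:
```python
from h import *
s=optics.read_camera("scene"); o=monitor.observe(); print(o["force"],o["torque"])
u=proj(s,[.5019,-.0414,.085]).astype(int); print(u)
cv2.imwrite("pics/c6.png",cv2.resize(s["color"][u[1]-40:u[1]+35,u[0]-35:u[0]+65],(800,600),interpolation=cv2.INTER_CUBIC)[:,:,::-1])
```

```text
[-0.41747117  1.20808639  5.9893748 ] [ 0.08081326  0.22953566 -0.05409213]
[276 203]
```

View pics/c6.png

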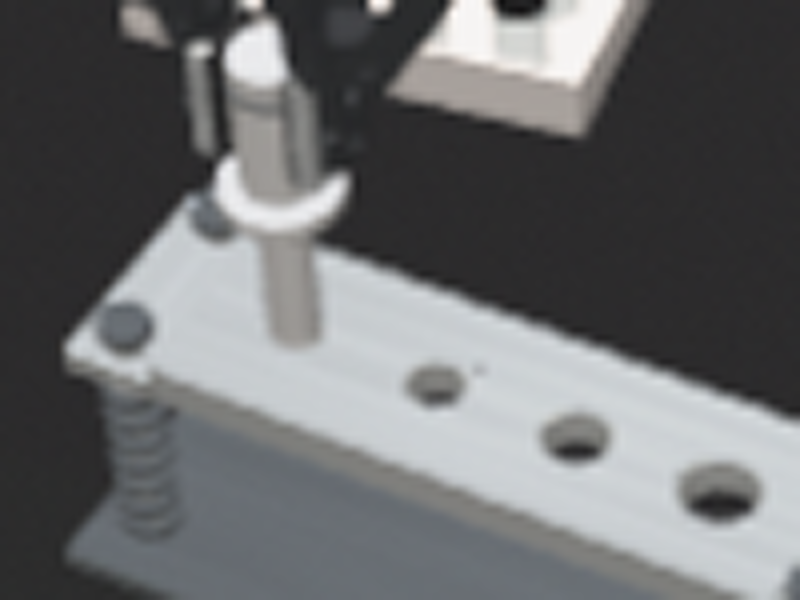

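The picture shows the rod standing at crop px (295,340) on hole 1, refused, with holes 2–4 open to its right. Force is about 5.5–6 N steady. Next I'll return to hole 2.

Call:
step_arm([
  [[0, 0, 0.003, 0, 0, 0], [0, 0, 0.005, 0, 0, 0], [0, 0, 0.006, 0, 0, 0], [0, 0.012, 0, 0, 0, 0], [0, 0.015, 0, 0, 0, 0], [0, 0.01, 0, 0, 0, 0], [0, 0.005, 0, 0, 0, 0], [0, 0, 0, 0, 0, 0]],
])

```text
time: 12.8
tcp_pos: [0.5015, 0.0017, 0.1606]
tool_rot: [[1.0, 0.002, -0.001], [0.002, -1.0, -0.0], [-0.001, 0.0, -1.0]]
force: [-0.9, -0.6, -0.3]
finger_gap: 0.0207
```

Call:
step_arm([
  [[0, 0, -0.005, 0, 0, 0], [0, 0, -0.004, 0, 0, 0], [0, 0, -0.002, 0, 0, 0], [0, 0, -0.001, 0, 0, 0], [0, 0, -0.001, 0, 0, 0], [0, 0, -0.001, 0, 0, 0], [0, 0, 0, 0, 0, 0]],
])

```text
time: 13.5
tcp_pos: [0.5017, 0.0005, 0.1467]
tool_rot: [[1.0, -0.0, -0.0], [-0.0, -1.0, -0.0], [-0.0, 0.0, -1.0]]
force: [-0.4, -0.3, -0.8]
finger_gap: 0.0207
```

Call:
step_arm([
  [[0, 0, -0.005, 0, 0, 0], [0, 0, -0.01, 0, 0, 0], [0, 0, -0.01, 0, 0, 0], [0, 0, -0.01, 0, 0, 0], [0, 0, -0.005, 0, 0, 0], [0, 0, -0.002, 0, 0, 0], [0, 0, 0, 0, 0, 0]],
])

```text
time: 14.2
tcp_pos: [0.5017, 0.0006, 0.1044]
tool_rot: [[1.0, -0.0, -0.001], [-0.0, -1.0, -0.0], [-0.001, 0.0, -1.0]]
force: [0.1, -0.5, -1.0]
finger_gap: 0.0207
```

Call:
step_arm([
  [[0, 0, -0.001, 0, 0, 0], [0, 0, -0.001, 0, 0, 0], [0, 0, 0, 0, 0, 0]],
])

```text
time: 14.5
tcp_pos: [0.5017, 0.0006, 0.103]
tool_rot: [[1.0, -0.0, 0.0], [-0.0, -1.0, 0.0], [0.0, -0.0, -1.0]]
force: [-1.0, 0.6, -1.2]
finger_gap: 0.0204
```

Call:
step_arm([
  [[0, 0, -0.001, 0, 0, 0], [0, 0, 0, 0, 0, 0]],
])

```text
time: 14.7
tcp_pos: [0.5017, 0.0006, 0.1018]
tool_rot: [[1.0, -0.0, 0.0], [-0.0, -1.0, -0.0], [0.0, 0.0, -1.0]]
force: [-0.6, 0.9, 0.0]
finger_gap: 0.0201
```

Call:
step_arm([
  [[0, 0, -0.001, 0, 0, 0], [0, 0, 0, 0, 0, 0], [0, 0, 0, 0, 0, 0]],
])

```text
time: 15.0
tcp_pos: [0.5017, 0.0006, 0.1008]
tool_rot: [[1.0, -0.0, -0.0], [-0.0, -1.0, -0.0], [-0.0, 0.0, -1.0]]
force: [-1.3, -0.1, -0.9]
finger_gap: 0.0211
```

Call:
step_arm([
  [[0, 0, -0.001, 0, 0, 0], [0, 0, 0, 0, 0, 0], [0, 0, 0, 0, 0, 0]],
])

```text
time: 15.3
tcp_pos: [0.5017, 0.0006, 0.1]
tool_rot: [[1.0, -0.0, 0.0], [-0.0, -1.0, -0.0], [0.0, 0.0, -1.0]]
force: [-1.2, 0.7, 1.7]
finger_gap: 0.0204
```

The collar is seated with light contact of about 2.7 N. I'll release and retreat straight up.

Call:
step_arm([
  [[0, 0, 0, 0, 0, 0], [0, 0, 0, 0, 0, 0], [0, 0, 0, 0, 0, 0], [0, 0, 0, 0, 0, 0], [0, 0, 0, 0, 0, 0]],
], jaw=0.4)

```text
time: 15.8
tcp_pos: [0.5018, 0.0005, 0.0998]
tool_rot: [[1.0, -0.0, 0.0], [-0.0, -1.0, -0.0], [0.0, 0.0, -1.0]]
force: [-0.9, -0.4, -0.0]
finger_gap: 0.0596
```

Call:
step_arm([
  [[0, 0, 0.01, 0, 0, 0], [0, 0, 0.02, 0, 0, 0], [0, 0, 0.03, 0, 0, 0], [0, 0, 0.04, 0, 0, 0], [0, 0, 0.04, 0, 0, 0], [-0.04, -0.02, 0, 0, 0, 0], [-0.05, -0.03, 0, 0, 0, 0], [-0.05, -0.03, 0, 0, 0, 0], [-0.03, -0.02, 0, 0, 0, 0], [0, 0, 0, 0, 0, 0]],
])

```text
time: 16.8
tcp_pos: [0.3424, -0.092, 0.2405]
tool_rot: [[1.0, -0.004, -0.001], [-0.004, -1.0, -0.002], [-0.001, 0.002, -1.0]]
force: [0.0, 0.6, -0.1]
finger_gap: 0.0593
```

Run:
```python
from h import *
s=optics.read_camera("scene"); t=optics.read_camera("top"); o=monitor.observe(); print(o["tcp_pos"],o["force"],o["finger_gap"])
a=cv2.resize(s["color"][150:300,240:440],(800,600),interpolation=cv2.INTER_CUBIC)[:,:400]
a=cv2.resize(s["color"][165:265,245:365],(480,400),interpolation=cv2.INTER_CUBIC)
b=cv2.resize(t["color"][260:340,330:404],(320,400),interpolation=cv2.INTER_CUBIC)
cv2.imwrite("pics/c7.png",np.hstack([a,b])[:,:,::-1]); cv2.imwrite("pics/end_s.png",s["color"][:,:,::-1])
```

```text
[ 0.34609346 -0.0912393   0.24075418] [ 0.26918997 -0.62796649  0.10610521] 0.0599351977887453
```

View pics/c7.png

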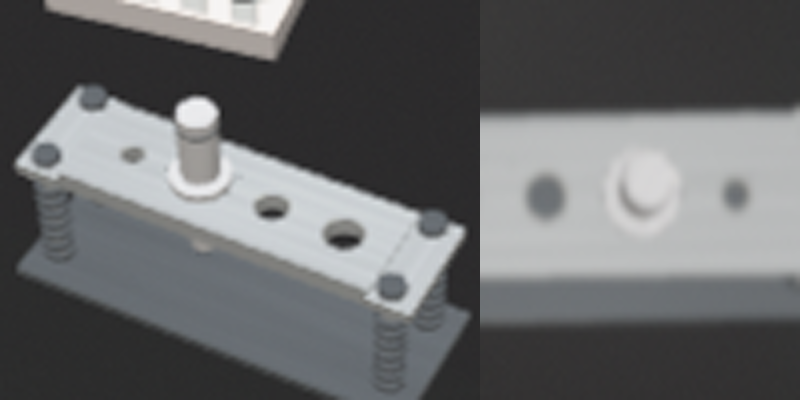

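The rod stands upright in hole 2, crop px (200,185), with its collar flat on the plate and the foot visible below. The gripper is clear, so I'll hand in.

```bash
python3 -c "
from cell import manip; print(manip.job_done())"
```

```text
the job is handed in; nothing more can be done
None
```

The rod from the single stand is the 14.5 mm one, and I left it released in hole 2 (15.5 mm), the tightest hole it passes. I handed the job in after about 17 s.

- **Pass:** it went 37 mm into hole 2 with no contact force. I had first hung it over hole 4 without inserting it, and its shank measured about 14.7 mm in the camera image. I therefore skipped insertion trials in holes 3 and 4.
- **Refusal:** pressed gently on hole 1 (12.5 mm), it was refused for about a second at a steady 5.5–6 N. From the spring rate that is about 2–3 mm of plate travel, well short of the 12 mm stops.
- **Final state:** the last pictures show the rod upright in hole 2, collar flat on the plate, with the gripper open and clear. I took no after-picture check of the rack or the loose items, but nothing in the moves went near them.

The two cameras disagreed by about 2 mm on positions. I corrected for this by measuring the rod relative to the holes, and no check failed.

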